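# Clear the counter on the digital lab trainer

## Task

Clear the counter on the digital lab trainer with a fingertip: pull the orange clock switch fully back to STOP (towards the robot's side), press the red reset key at the bottom of its well fully down and keep it down for two seconds, let it come up, then push the orange switch fully away again to RUN. Only push and press: never squeeze or force the switch or the key, never press the blue key, leave everything lying on the bench and the trainer where it is, and finish clear of the trainer.

Things in the scene. Friction and masses are not known exactly. Their poses are not given: they have to be found in the camera images.
- trainer: fixed black case 340 (x) x 440 (y) x 72 mm. In front a 40 mm ledge, then 3 modules side by side (centres at x -80 mm, 125 mm apart), then the back deck with breadboards and 2 knobs (tops 85 and 86 mm above the table). Ledge, deck and module faces are level, 72 mm above the table. Origin: centre of its underside; x from the front (robot's side) to the back, y left, z up
- clock_module: Aluminium module 100 (x) x 120 (y) x 30 mm, fixed in any one of the trainer's three slots. Origin: centre of its underside, face 30 mm above it. Axes as the trainer's. Green stripe; carries the orange clock slide switch
- run_switch (a joint): the orange clock switch: knob 16 (x) x 24 (y) x 16 mm, 1 to 17 mm above the module's face; slides straight along the module's x, friction about 2 N, and stays where left. 0 = STOP, fully towards the robot's side (white dot), knob centre at module x -6 mm; 0.020 m = RUN, fully away (green dot). Starts within 2 mm of RUN; within 3 mm of an end is there
- run_switch_top (a point): centre of the top of the orange switch knob (moves with it; 89 mm above the table); axes parallel to the module's
- reset_module: Aluminium module 100 (x) x 120 (y) x 30 mm, fixed in any one of the trainer's three slots. Origin: centre of its underside, face 30 mm above it. Axes as the trainer's. Mid-face a round well 46 mm inside, with a black collar 60 mm outside that stands 3 mm above the face. Red stripe, red key: the counter's reset
- reset_key (a joint): the red sunken reset key. Cap 36 mm across in mid-well; when up, its top lies 14 mm below the face, 17 mm below the collar, 58 mm above the table. Goes straight down 6 mm, springs back; 2 N starts it, 5 N holds it down. 0 = up, 0.006 = fully down; pressed from 0.0045
- reset_key_top (a point): centre of the top of the red key (moves with it)
- pulse_module: Aluminium module 100 (x) x 120 (y) x 30 mm, fixed in any one of the trainer's three slots. Origin: centre of its underside, face 30 mm above it. Axes as the trainer's. Mid-face a round well 46 mm inside, with a black collar 60 mm outside that stands 3 mm above the face. Blue stripe, blue key: single pulse, not to be pressed
- pulse_key (a joint): the blue sunken pulse key; leave it. Cap 36 mm across in mid-well; when up, its top lies 14 mm below the face, 17 mm below the collar, 58 mm above the table. Goes straight down 6 mm, springs back; 2 N starts it, 5 N holds it down. 0 = up, 0.006 = fully down; pressed from 0.002
- pulse_key_top (a point): centre of the top of the blue key (moves with it)
- battery: rectangular 9-volt block battery lying flat on the back deck of the trainer, right-hand part, 46 x 26.5 x 17.5 mm, black and copper, loose; origin at the centre of its underside. To be left alone
- ic_tube: clear plastic tube of spare chips lying along the front ledge of the trainer, 12 x 140 x 9 mm, loose; origin at the centre of its underside. To be left alone
- multimeter: orange handheld multimeter lying on the table right of the trainer, 185 x 88 x 36 mm (dial top 45 mm), loose; origin at the centre of its underside. To be left alone
- screwdriver: screwdriver with a yellow handle lying on the table left of the trainer, 200 mm long, 26 mm thick, loose; origin at the middle of its length, at the table. To be left alone
- tape_roll: small blue roll of tape lying on the table right of the trainer, 70 mm across, 19 mm high, loose; origin at the centre of its underside. To be left alone
- standoff_jar: amber jar with a white cap standing on the table right of the trainer, 52 mm across, 65 mm high, loose; origin at the centre of its underside. To be left alone
- parts_tray: blue divided parts tray on the table left of the trainer, 110 x 170 x 35 mm, loose; origin at the centre of its underside. To be left alone
- robot_car: small four-wheeled robot car model on the table left, about 165 x 120 x 80 mm, loose; origin at table level under its centre. To be left alone

How it is judged (in metres and radians):
On the way, in this order (a step that is already met when the one before it is completed fails the run):
1. the clock switch is at STOP (within 3 mm) (value of joint run_switch below 0.003 m and value of joint reset_key below 0.0015 m), for 0.2 s.
2. with the clock stopped, the red key is held down (at least 4.5 of its 6 mm) for 1.5 s by the fingers (value of joint run_switch below 0.003 m and value of joint reset_key above 0.0045 m and contact force between the fingers and reset_key above 0.5 N), for 1.5 s.
3. the red key has come up with the clock still stopped (all of step 1), for 0.1 s.
4. the clock switch is back at RUN (within 3 mm) (value of joint run_switch above 0.017 m and value of joint reset_key below 0.0015 m), for 0.2 s.
At the end, for the whole second after the job is handed in: The switch stands at RUN (within 3 mm of its far end), both keys are up (within 1.5 mm), and every loose thing is within 15 mm of where it began (all of step 4 and value of joint pulse_key below 0.0015 m and distance of each of battery, ic_tube, multimeter, screwdriver, tape_roll, standoff_jar, parts_tray, robot_car from where it was at the start of the episode below 0.015 m); the robot touches nothing.
It fails at once if the blue pulse key is pressed (more than 2 mm) (value of joint pulse_key above 0.002 m).
It fails at once if something lying on the bench or the trainer is lifted, carried or shoved more than 15 mm (distance of any of battery, ic_tube, multimeter, screwdriver, tape_roll, standoff_jar, parts_tray, robot_car from where it was at the start of the episode above 0.015 m).
It fails at once if the switch is squeezed or forced (over 30 N) (contact force between the fingers and run_switch above 30 N).
It fails at once if the red key is squeezed or forced (over 30 N) (contact force between the fingers and reset_key above 30 N).
It also fails if it takes over 54 s, if anything falls off the work surface, if the arm or the gripper's body presses on something with over 40 N, if the wrist force passes 120 N, or if a joint passes its speed limit or range.

## Robot

A 6-joint arm with a two-finger parallel gripper is mounted at the origin on the work surface. World frame = base frame: x ahead of the robot, y to its left, z up, the work surface at z = 0. Lengths are in mm, angles in rad, forces in N, time in s.
With the tool pointing down it reaches from about 275 to 1000 mm from the base axis. Payload 8.4 kg.
Tool frame: the origin (TCP) lies midway between the tips of the shut fingers; the grasp point (between the pads) lies 19 mm behind it; z points along the fingers, y is the line along which they close (so a half turn about z gives the same grasp; the last joint's range is limited). The gripper opens to 85 mm and grips with 20 to 120 N. Pads are 22 mm wide; open, the fingers measure 114 mm over their backs; the gripper's body (76 mm by 85 mm) begins 54 mm behind the grasp point. The pads swing forward as they close: fully open they stand 13 mm farther back than shut.
Start: joints at [-1.108, 0.353, 1.633, -0, 1.155, -0.002], TCP at [280.151, -558.698, 231.281] pointing down, gripper open.
Joint ranges: [-2.63, 2.63], [-0.92, 2.1], [0.06, 2.66], [-1.3, 4.44], [0, 2.69], [-3.02, 3.02]. Speed limits (rad/s): [2.22, 2.22, 2.79, 3.14, 3.14, 3.14].

## Interface

Orientations are given as [roll, pitch, yaw] about the fixed x, y, z axes, in that order (R = Rz(yaw) Ry(pitch) Rx(roll)).
In Python, from rig import telemetry, optics, r gives the robot as it stands.
- The arm moves only by the tool play_rows, never from a script. Its arguments are lists of equal length, an entry for each row: "dp": the shift along the tool's x, y, z in units of 40 mm (1.0 is 40 mm), a list of three; "rot": the turn, a rotation vector about the tool's x, y, z in units of 6 degrees (1.0 is 6 degrees), a list of three. In form: {"dp": [[tx, ty, tz], ...], "rot": [[ax, ay, az], ...]}. A call has 1 to 5 rows; each row is the pose to reach, as a shift and turn from the pose commanded when the call began, along the tool's axes at that moment; what a row does not reach only later rows make up. A row lasts 1/12 s, in which the tool goes at most 41.7 mm and 7.16 degrees, less where a joint would pass 70% of its speed; a pose out of reach is approached as far as the arm can. A call with a gripper value outside its range is refused whole. "fingers" is the opening, from 0 (shut) to 1 (fully open), set as the call begins (left out, the last holds). The fingers move at their own pace and stop on an object; "grip_force" is the grip in N (left out, the last holds). Time passes only in rows, so rows that repeat a pose let the fingers close. It gives the time, the measured TCP pose, the force, the opening and the grip force at its end, in the units of the state.
- telemetry.sense(): the state, without advancing time (a new reading comes with each control period).
- optics.grab_frame(name): name is "scene" or "top"; returns a dict with "color" (400x640x3 uint8, red, green, blue), "mtx" (3x3 intrinsics, pixels), "R" (3x3) and "t" (3): a world point X has camera coordinates R X + t. Camera axes: x right, y down, z forward; pixel columns grow to the right and rows downward; lengths in mm; the calibration is good to about 2 mm. A picture is of the moment at which its call begins. There is no depth.
- r.sign_off(): hands the job in; it is judged then, once.
The state is a dict: "clock": time; "qpos": joint angles; "qvel": joint speeds; "joint_efforts": joint torques, N m; "eef_pos": TCP position; "tcp_rot": TCP orientation; "contact_force": force on the tool from outside, world axes, zero at the start; "wrist_torque": the same for the moment, N m; "opening": opening from 0.0 (shut) to 1.0 (fully open); "grasp_force": force on a finger pad.
Only numpy, scipy, OpenCV 4.12 (cv2) and the standard library are available. Lean on these libraries where they do the work, as an engineer would, in place of code of your own. Each camera call takes 0.05 s, during which the arm holds its last target. There are 200 camera calls.

## Working session

There is one attempt and no reset: what is moved stays moved. The work goes in short steps, Python scripts to look and compute and a tool call to move; the robot and the scene stay as the last step left them, time stands still between calls to the robot, and variables do not carry over. Pictures are saved under pics/ and viewed, at most 10 in all, crops included, and the job is handed in when it is done.

Besides the shell and the picture viewer there is one more tool, called after ">>>" as name(argument=value, ...) on one line, values as JSON. play_rows: Moves the arm, as the interface text tells. Its arguments: {"type":"object","properties":{"dp":{"type":"array"},"rot":{"type":"array"},"fingers":{"type":"number"},"grip_force":{"type":"number"}},"required":["dp","rot"]}

```bash
mkdir -p pics
python3 - <<'E'
from rig import telemetry, optics, r
import cv2,pickle
print(telemetry.sense())
d={}
for n in("scene","top"):
    f=optics.grab_frame(n); d[n]=f; cv2.imwrite(f"pics/{n}0.png",f["color"][:,:,::-1]); print(n,f["mtx"],f["R"],f["t"])
pickle.dump(d,open("f0.pkl","wb"))
E
```

```text
{'clock': 0.0, 'qpos': array([-1.10838932e+00,  3.53653453e-01,  1.63415891e+00,  3.48380533e-06,
        1.15518844e+00, -2.39251003e-03]), 'qvel': array([ 0.00090698, -0.00046946, -0.00076249, -0.00024035,  0.00137951,
       -0.00019679]), 'joint_efforts': array([-8.71709744e-04, -6.05241036e+01, -3.42078245e+01,  3.55936933e-06,
        8.94628989e-03,  1.27043046e-05]), 'eef_pos': array([ 279.94000594, -558.25590774,  230.54776466]), 'tcp_rot': array([-3.14018451e+00, -6.55425131e-06,  4.64798103e-01]), 'contact_force': array([-0.16018765,  0.91588608, -0.4441945 ]), 'wrist_torque': array([-0.01861124, -0.00897338, -0.02471378]), 'grasp_force': 0.0, 'opening': 0.999011524863668}
scene [[488.05484294   0.         315.70487191]
 [  0.         488.05484294 197.86825579]
 [  0.           0.           1.        ]] [[ 0.54196108  0.84038405  0.00572962]
 [ 0.65728858 -0.41961529 -0.62601496]
 [-0.52368875  0.34304176 -0.77979   ]] [-311.88202259 -333.18446175 1797.47084435]
top [[470.35569374   0.         319.0235121 ]
 [  0.         470.35569374 196.71978841]
 [  0.           0.           1.        ]] [[ 0.01451184 -0.99986966  0.00707608]
 [-0.99704804 -0.01500379 -0.07530001]
 [ 0.07539637 -0.00596245 -0.99713582]] [ -25.66404796  594.88977573 1601.43627476]
```

View pics/top0.png

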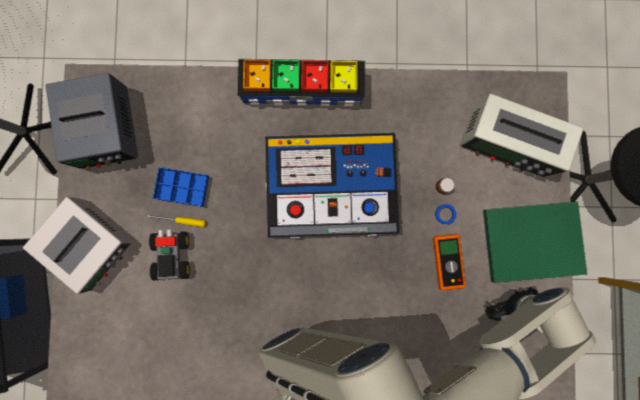

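View pics/scene0.png

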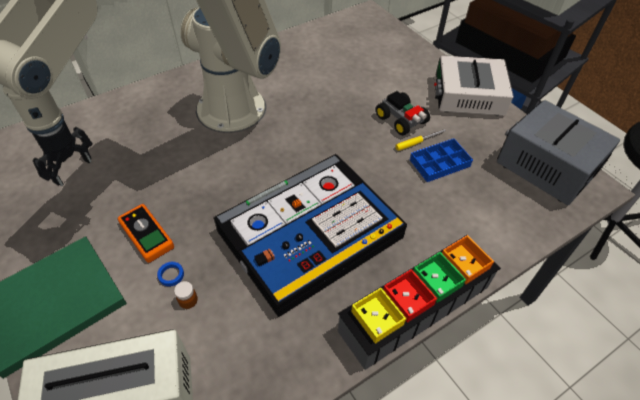

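Top view: the red key is at about (296,210), the orange switch at (333,207) and the blue key at (370,207). In the scene view they are at (330,184), (295,202) and (258,222). Next I triangulate these by colour.

```bash
cat > h.py <<'E'
import cv2,numpy as np
def blob(f,uv,col,w=14):
    hsv=cv2.cvtColor(f["color"],cv2.COLOR_RGB2HSV); h,s,v=[hsv[...,i].astype(int) for i in range(3)]
    m={'red':((h<6)|(h>172))&(s>150)&(v>90),'orange':(h>=4)&(h<20)&(s>150)&(v>90),'blue':(h>95)&(h<125)&(s>150)&(v>90)}[col]
    k=np.zeros(m.shape,bool);k[uv[1]-w:uv[1]+w,uv[0]-w:uv[0]+w]=1
    n,l,st,c=cv2.connectedComponentsWithStats((m&k).astype(np.uint8))
    if n<2: return None
    i=1+np.argmax(st[1:,4]); return c[i],st[i]
def ray(f,uv):
    d=f["R"].T@np.linalg.inv(f["mtx"])@np.array([*uv,1.]); return -f["R"].T@f["t"],d
def onz(f,uv,z):
    c,d=ray(f,uv); return c+d*(z-c[2])/d[2]
def tri(a,ua,b,ub):
    c1,d1=ray(a,ua);c2,d2=ray(b,ub)
    s=np.linalg.lstsq(np.c_[d1,-d2],c2-c1,rcond=None)[0]
    p,q=c1+s[0]*d1,c2+s[1]*d2; return (p+q)/2,np.linalg.norm(p-q)
E
python3 - <<'E'
from h import *;import pickle
np.set_printoptions(precision=1,suppress=True)
d=pickle.load(open("f0.pkl","rb"));T,S=d["top"],d["scene"]
for n,ut,us,z in(('red',(296,210),(330,184),58),('orange',(333,207),(295,202),89),('blue',(370,207),(258,222),58)):
    a,b=blob(T,ut,n),blob(S,us,n); print(n,a,b)
    print(tri(T,a[0],S,b[0]),onz(T,a[0],z),onz(S,b[0],z))
# big crops
o=[cv2.resize(f["color"][y:y+h,x:x+w,::-1],(800,300),interpolation=cv2.INTER_CUBIC) for f,x,y,w,h in((T,262,188,144,54),(S,215,160,144,54))]
cv2.imwrite("pics/c1.png",np.vstack(o))
E
```

```text
red (array([295.1, 209.6]), array([290, 204,  11,  12, 101], dtype=int32)) (array([328.1, 185.8]), array([323, 183,  11,   7,  62], dtype=int32))
(array([547.7,  62.9,  59.2]), np.float64(0.8385068119405096)) [548.   63.3  58. ] [546.6  63.1  58. ]
orange (array([332.3, 204. ]), array([329, 202,   8,   5,  38], dtype=int32)) (array([296.3, 202.8]), array([292, 199,   9,   9,  56], dtype=int32))
(array([566.9, -61.5,  81.5]), np.float64(1.0468493953833797)) [566.7 -60.8  89. ] [571.7 -64.9  89. ]
blue (array([369. , 207.1]), array([364, 202,  11,  11,  93], dtype=int32)) (array([257.6, 224.4]), array([252, 221,  12,   8,  75], dtype=int32))
(array([ 559.4, -186.5,   59. ]), np.float64(1.9136434604454962)) [ 559.9 -185.8   58. ] [ 558.2 -187.1   58. ]
```

View pics/c1.png

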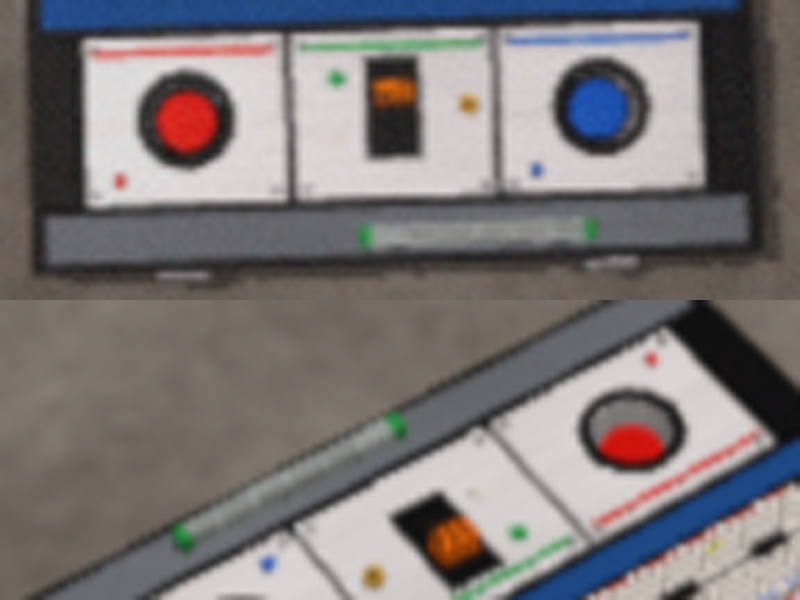

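>>> play_rows(dp=[[0.84,-0.5,0],[1.68,-1.0,0],[2.52,-1.5,0],[3.36,-2.0,0],[4.2,-2.5,0]], rot=[[0,0,0.8],[0,0,1.6],[0,0,2.4],[0,0,3.2],[0,0,4.0]], fingers=0)

```text
clock: 0.52
eef_pos: [385.9, -392.3, 231.0]
tcp_rot: [-3.141, 0.0, 0.041]
contact_force: [0.1, 0.3, 0.1]
opening: 0.3
grasp_force: 0.0
```

```bash
cat > go.py <<'E'
import sys,numpy as np
from rig import telemetry
from scipy.spatial.transform import Rotation as Ro
np.set_printoptions(precision=2,suppress=True)
YAW=.0475;C=np.array([554,-62.])
def go(mx,my,z):
    s=telemetry.sense();R=Ro.from_euler('xyz',s["tcp_rot"])
    ax=np.array([np.cos(YAW),np.sin(YAW)]);p=np.r_[C+mx*ax+my*np.array([-ax[1],ax[0]]),z]
    rel=s["eef_pos"][:2]-C
    rv=(R.inv()*Ro.from_euler('xyz',[np.pi,0,YAW])).as_rotvec()
    print("t",s["clock"],"pos",s["eef_pos"],"mod",rel@ax,rel@[-ax[1],ax[0]],"F",s["contact_force"],"open",s["opening"],"target",p)
    print("dp",R.inv().apply(p-s["eef_pos"])/40,"rot",np.degrees(rv)/6)
if __name__=="__main__": go(*map(float,sys.argv[1:4]))
E
python3 go.py 42 0 130
```

```text
t 0.5167 pos [ 385.86 -392.27  230.97] mod -183.63463094879035 -321.91506449845383 F [0.08 0.35 0.12] open 0.29967370437065316 target [595.95 -60.01 130.  ]
dp [ 5.59 -8.08  2.53] rot [-0.    0.   -0.06]
```

>>> play_rows(dp=[[0.5,-0.8,0],[1.05,-1.6,0],[1.6,-2.4,0],[2.2,-3.2,0],[2.8,-4.0,0]], rot=[[0,0,0],[0,0,0],[0,0,0],[0,0,-0.06],[0,0,-0.06]])

```text
clock: 0.93
eef_pos: [490.5, -227.2, 231.2]
tcp_rot: [-3.142, 0.0, 0.052]
contact_force: [1.1, -0.3, 0.4]
opening: 0.001
grasp_force: 0.0
```

>>> play_rows(dp=[[0.55,-0.8,0],[1.1,-1.6,0],[1.65,-2.4,0],[2.2,-3.2,0.3],[2.8,-4.08,0.8]], rot=[[0,0,0],[0,0,0],[0,0,0],[0,0,0],[0,0,0]])

```text
clock: 1.35
eef_pos: [592.7, -62.5, 202.7]
tcp_rot: [3.141, -0.003, 0.052]
contact_force: [0.5, -0.2, -1.3]
opening: 0.004
grasp_force: 0.0
```

>>> play_rows(dp=[[0,0,0.5],[0,0,1.0],[0,0,1.5],[0,0,1.7],[0,0,1.7]], rot=[[0,0,0],[0,0,0],[0,0,0],[0,0,0],[0,0,0]])

```text
clock: 1.77
eef_pos: [589.2, -64.2, 131.4]
tcp_rot: [-3.141, 0.004, 0.052]
contact_force: [-0.6, 0.2, 0.3]
opening: 0.0
grasp_force: 0.0
```

```bash
python3 go.py 42 0 79
python3 - <<'E'
from h import *
from rig import optics
T=optics.grab_frame("top");S=optics.grab_frame("scene")
o=[cv2.resize(f["color"][y:y+h,x:x+w,::-1],(800,300),interpolation=cv2.INTER_CUBIC) for f,x,y,w,h in((T,262,160,216,81),(S,215,140,216,81))]
cv2.imwrite("pics/c2.png",np.vstack(o))
E
```

```text
t 1.7667 pos [589.21 -64.16 131.37] mod 35.07045503183402 -3.8271665505028905 F [-0.59  0.19  0.34] open 7.526938170100139e-05 target [595.95 -60.01  79.  ]
dp [ 0.18 -0.09  1.31] rot [-0.01  0.04  0.05]
```

View pics/c2.png

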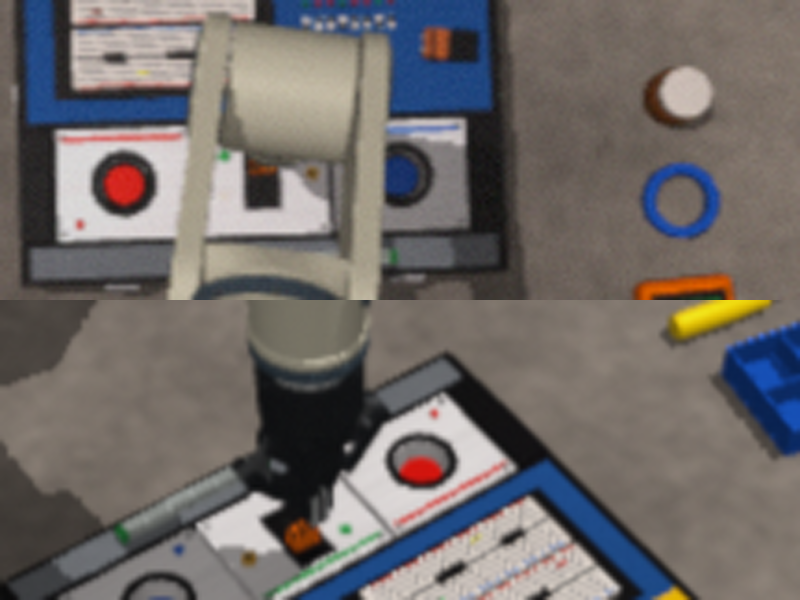

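The shot shows the shut fingertips above the clock module, with the knob just behind and below them. The scene crop puts the tip at about (318,505) and the knob at (302,535). I shift back in x and then descend behind the knob.

>>> play_rows(dp=[[0.18,-0.09,0],[0.2,-0.09,0.4],[0.2,-0.09,0.9],[0.2,-0.09,1.3],[0.2,-0.09,1.3]], rot=[[0,0,0],[0,0,0],[0,0,0],[0,0,0],[0,0,0]])

```text
clock: 2.28
eef_pos: [598.0, -60.2, 80.1]
tcp_rot: [-3.141, 0.002, 0.052]
contact_force: [-0.9, -0.1, -0.0]
opening: -0.0
grasp_force: 0.0
```

```bash
python3 go.py 13 0 79
python3 - <<'E'
from h import *
from rig import optics
S=optics.grab_frame("scene")
print(blob(S,(296,203),'orange'))
cv2.imwrite("pics/c3.png",cv2.resize(S["color"][160:230,250:343,::-1],(797,600),interpolation=cv2.INTER_CUBIC))
E
```

```text
t 2.2833 pos [598.   -60.22  80.1 ] mod 44.03513463263046 -0.31387148251053465 F [-0.93 -0.11 -0.  ] open -0.0002270853460158791 target [566.99 -61.38  79.  ]
dp [-0.78 -0.01  0.03] rot [-0.    0.02  0.04]
(array([282.5, 209.5]), array([282, 209,   2,   2,   2], dtype=int32))
```

View pics/c3.png

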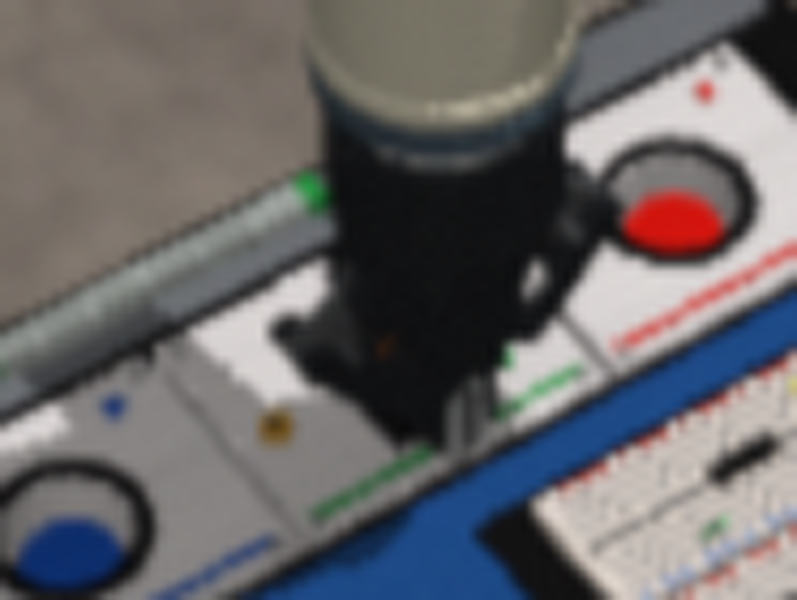

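The tip stands behind the knob, near the green stripe at crop (465,420), with nothing touched. Now I pull, watching the force.

>>> play_rows(dp=[[-0.1,0,0.03],[-0.2,0,0.03],[-0.3,0,0.03],[-0.4,0,0.03],[-0.5,0,0.03]], rot=[[0,0,0],[0,0,0],[0,0,0],[0,0,0],[0,0,0]])

```text
clock: 2.75
eef_pos: [579.3, -61.5, 81.4]
tcp_rot: [3.141, -0.003, 0.052]
contact_force: [2.3, -0.0, 1.1]
opening: -0.001
grasp_force: 1.1
```

>>> play_rows(dp=[[-0.05,0,0],[-0.1,0,0],[-0.15,0,0],[-0.15,0,0],[-0.15,0,0]], rot=[[0,0,0],[0,0,0],[0,0,0],[0,0,0],[0,0,0]])

```text
clock: 3.17
eef_pos: [572.4, -61.7, 80.3]
tcp_rot: [-3.142, 0.0, 0.052]
contact_force: [0.6, 0.6, 0.6]
opening: 0.002
grasp_force: 0.5
```

```bash
python3 go.py 13 0 79
```

```text
t 3.1667 pos [572.43 -61.73  80.32] mod 18.426424660915075 -0.6088947440469787 F [0.64 0.61 0.6 ] open 0.0021759855402637665 target [566.99 -61.38  79.  ]
dp [-0.14 -0.02  0.03] rot [-0.    0.    0.04]
```

Next 1 mm steps until it meets the end stop.

>>> play_rows(dp=[[-0.03,0,0],[-0.06,0,0],[-0.08,0,0],[-0.08,0,0],[-0.08,0,0]], rot=[[0,0,0],[0,0,0],[0,0,0],[0,0,0],[0,0,0]])

```text
clock: 3.58
eef_pos: [569.3, -61.9, 80.3]
tcp_rot: [-3.142, 0.0, 0.052]
contact_force: [1.1, 0.3, -0.4]
opening: -0.001
grasp_force: 0.6
```

>>> play_rows(dp=[[-0.02,0,0],[-0.04,0,0],[-0.04,0,0],[-0.04,0,0]], rot=[[0,0,0],[0,0,0],[0,0,0],[0,0,0]])

```text
clock: 3.92
eef_pos: [567.7, -62.0, 80.3]
tcp_rot: [-3.142, 0.0, 0.052]
contact_force: [1.2, 0.2, 0.9]
opening: -0.003
grasp_force: 0.7
```

>>> play_rows(dp=[[-0.02,0,0],[-0.03,0,0],[-0.03,0,0]], rot=[[0,0,0],[0,0,0],[0,0,0]])

```text
clock: 4.17
eef_pos: [566.5, -62.0, 80.3]
tcp_rot: [-3.142, 0.0, 0.052]
contact_force: [1.8, -0.0, -0.1]
opening: 0.002
grasp_force: 0.8
```

>>> play_rows(dp=[[-0.02,0,0],[-0.03,0,0],[-0.03,0,0]], rot=[[0,0,0],[0,0,0],[0,0,0]])

```text
clock: 4.42
eef_pos: [565.5, -62.1, 80.4]
tcp_rot: [-3.142, -0.0, 0.052]
contact_force: [1.8, 0.4, -0.7]
opening: 0.002
grasp_force: 1.2
```

>>> play_rows(dp=[[-0.02,0,0],[-0.03,0,0],[-0.03,0,0]], rot=[[0,0,0],[0,0,0],[0,0,0]])

```text
clock: 4.67
eef_pos: [565.4, -62.1, 80.5]
tcp_rot: [3.141, -0.002, 0.052]
contact_force: [6.1, 1.1, -4.0]
opening: -0.0
grasp_force: 3.1
```

>>> play_rows(dp=[[-0.02,0,0],[-0.03,0,0],[-0.03,0,0]], rot=[[0,0,0],[0,0,0],[0,0,0]])

```text
clock: 4.92
eef_pos: [565.3, -62.2, 80.7]
tcp_rot: [3.141, -0.005, 0.052]
contact_force: [10.0, 0.7, -6.4]
opening: -0.002
grasp_force: 4.8
```

The stop is reached: 10 N and the tip no longer moves. I back off, lift and go over to the red key.

>>> play_rows(dp=[[0.15,0,0],[0.25,0,0],[0.25,0,-0.5],[0.25,0,-1.2],[0.25,-0.5,-1.3]], rot=[[0,0,0],[0,0,0],[0,0,0],[0,0,0],[0,0,0]])

```text
clock: 5.33
eef_pos: [573.9, -43.8, 135.8]
tcp_rot: [3.14, -0.003, 0.051]
contact_force: [2.0, -0.1, 0.8]
opening: -0.001
grasp_force: 0.0
```

>>> play_rows(dp=[[-0.1,-0.8,0],[-0.3,-1.7,0],[-0.5,-2.6,0],[-0.5,-2.6,0],[-0.5,-2.6,0]], rot=[[0,0,0],[0,0,0],[0,0,0],[0,0,0],[0,0,0]])

```text
clock: 5.75
eef_pos: [545.7, 62.6, 132.3]
tcp_rot: [3.141, 0.001, 0.055]
contact_force: [0.3, -0.7, 0.3]
opening: -0.0
grasp_force: 0.0
```

```bash
python3 go.py 0 125 90
python3 - <<'E'
from h import *
from rig import optics
S=optics.grab_frame("scene");T=optics.grab_frame("top")
for f,u in((S,(290,200)),(T,(333,209))):
    b=blob(f,u,'orange');print(b, onz(f,b[0],89))
o=[cv2.resize(f["color"][y:y+h,x:x+w,::-1],(800,300),interpolation=cv2.INTER_CUBIC) for f,x,y,w,h in((T,262,180,144,54),(S,250,160,144,54))]
cv2.imwrite("pics/c4.png",np.vstack(o))
E
```

```text
t 5.75 pos [545.7   62.56 132.3 ] mod -2.373967120477068 124.81740442346333 F [ 0.34 -0.66  0.28] open -2.371836278081853e-05 target [548.06  62.86  90.  ]
dp [ 0.06 -0.    1.06] rot [0.   0.01 0.08]
(array([292.9 , 198.94]), array([289, 195,   9,   8,  50], dtype=int32)) [554.43919041 -65.72898277  89.        ]
(array([332.90909091, 209.54545455]), array([330, 207,   7,   5,  22], dtype=int32)) [548.36594974 -62.97315308  89.        ]
```

View pics/c4.png

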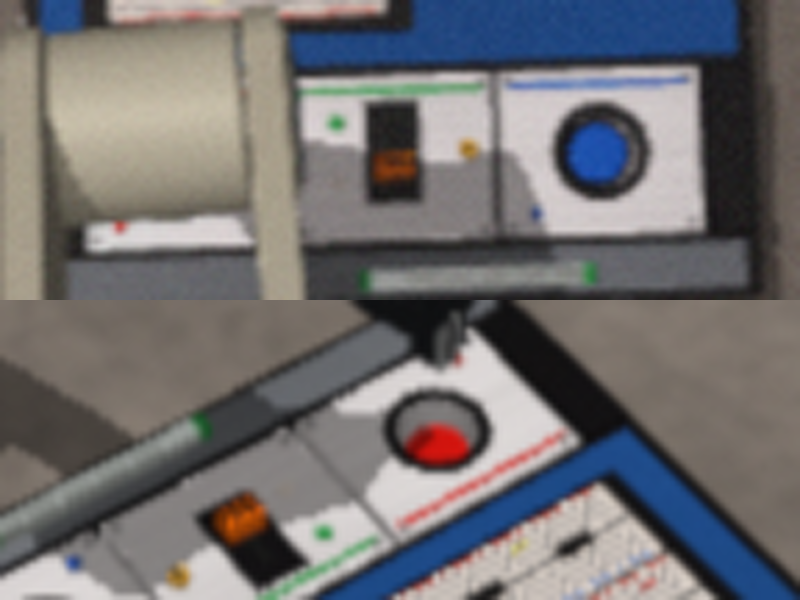

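The knob now lies at the robot-side end of its slot (top crop (393,165)), having moved about 18 mm. The tip hangs over the red well. Next I descend into it.

>>> play_rows(dp=[[0.06,0,0.3],[0.06,0,0.8],[0.06,0,1.2],[0.06,0,1.5],[0.06,0,1.5]], rot=[[0,0,0],[0,0,0],[0,0,0],[0,0,0],[0,0,0]])

```text
clock: 6.27
eef_pos: [547.4, 60.0, 69.4]
tcp_rot: [3.141, 0.005, 0.051]
contact_force: [-0.4, 0.9, -0.1]
opening: -0.003
grasp_force: 0.0
```

>>> play_rows(dp=[[0,0,0.05],[0,0,0.1],[0,0,0.15],[0,0,0.18],[0,0,0.18]], rot=[[0,0,0],[0,0,0],[0,0,0],[0,0,0],[0,0,0]])

```text
clock: 6.68
eef_pos: [549.2, 61.2, 65.4]
tcp_rot: [-3.142, -0.001, 0.052]
contact_force: [-0.2, -0.0, 0.4]
opening: 0.001
grasp_force: 0.0
```

```bash
python3 go.py 0 125 58
```

```text
t 6.6833 pos [549.23  61.21  65.44] mod 1.081498288761054 123.29873994713083 F [-0.18 -0.01  0.41] open 0.001407952368740238 target [548.06  62.86  58.  ]
dp [-0.03 -0.04  0.19] rot [-0.   -0.01  0.05]
```

>>> play_rows(dp=[[-0.03,-0.04,0.06],[-0.03,-0.04,0.12],[-0.03,-0.04,0.18],[-0.03,-0.04,0.22],[-0.03,-0.04,0.22]], rot=[[0,0,0],[0,0,0],[0,0,0],[0,0,0],[0,0,0]])

```text
clock: 7.1
eef_pos: [547.7, 62.9, 56.2]
tcp_rot: [-3.141, 0.0, 0.052]
contact_force: [-0.7, 1.2, 3.5]
opening: 0.002
grasp_force: 1.4
```

>>> play_rows(dp=[[0,0,0.03],[0,0,0.06],[0,0,0.06],[0,0,0.06]], rot=[[0,0,0],[0,0,0],[0,0,0],[0,0,0]])

```text
clock: 7.43
eef_pos: [547.8, 62.9, 54.0]
tcp_rot: [-3.141, -0.0, 0.052]
contact_force: [-0.7, 2.6, 4.5]
opening: 0.003
grasp_force: 1.9
```

>>> play_rows(dp=[[0,0,0.02],[0,0,0.04],[0,0,0.04]], rot=[[0,0,0],[0,0,0],[0,0,0]])

```text
clock: 7.68
eef_pos: [547.8, 62.8, 52.3]
tcp_rot: [-3.141, -0.0, 0.052]
contact_force: [-0.7, 2.6, 4.8]
opening: -0.001
grasp_force: 2.3
```

>>> play_rows(dp=[[0,0,0.02],[0,0,0.03],[0,0,0.03]], rot=[[0,0,0],[0,0,0],[0,0,0]])

```text
clock: 7.93
eef_pos: [547.8, 62.9, 51.9]
tcp_rot: [-3.141, -0.0, 0.052]
contact_force: [-4.8, 2.8, 14.0]
opening: 0.006
grasp_force: 7.0
```

The key is at the bottom with 14 N. I hold it for 2.5 s.

>>> play_rows(dp=[[0,0,0],[0,0,0],[0,0,0],[0,0,0],[0,0,0]], rot=[[0,0,0],[0,0,0],[0,0,0],[0,0,0],[0,0,0]])

```text
clock: 8.35
eef_pos: [547.8, 62.8, 51.9]
tcp_rot: [-3.141, -0.0, 0.052]
contact_force: [-5.1, 3.4, 15.0]
opening: 0.002
grasp_force: 7.1
```

>>> play_rows(dp=[[0,0,0],[0,0,0],[0,0,0],[0,0,0],[0,0,0]], rot=[[0,0,0],[0,0,0],[0,0,0],[0,0,0],[0,0,0]])

```text
clock: 8.77
eef_pos: [547.8, 62.8, 51.9]
tcp_rot: [-3.141, -0.0, 0.052]
contact_force: [-3.2, 2.2, 14.1]
opening: -0.002
grasp_force: 7.1
```

>>> play_rows(dp=[[0,0,0],[0,0,0],[0,0,0],[0,0,0],[0,0,0]], rot=[[0,0,0],[0,0,0],[0,0,0],[0,0,0],[0,0,0]])

```text
clock: 9.18
eef_pos: [547.8, 62.8, 51.9]
tcp_rot: [-3.141, -0.0, 0.052]
contact_force: [-4.0, 1.9, 13.5]
opening: 0.004
grasp_force: 7.1
```

>>> play_rows(dp=[[0,0,0],[0,0,0],[0,0,0],[0,0,0],[0,0,0]], rot=[[0,0,0],[0,0,0],[0,0,0],[0,0,0],[0,0,0]])

```text
clock: 9.6
eef_pos: [547.8, 62.8, 51.9]
tcp_rot: [-3.141, -0.0, 0.052]
contact_force: [-4.4, 2.6, 14.9]
opening: -0.0
grasp_force: 7.1
```

>>> play_rows(dp=[[0,0,0],[0,0,0],[0,0,0],[0,0,0],[0,0,0]], rot=[[0,0,0],[0,0,0],[0,0,0],[0,0,0],[0,0,0]])

```text
clock: 10.02
eef_pos: [547.8, 62.8, 51.9]
tcp_rot: [-3.141, -0.0, 0.052]
contact_force: [-4.3, 2.2, 14.0]
opening: -0.001
grasp_force: 7.1
```

>>> play_rows(dp=[[0,0,0],[0,0,0],[0,0,0],[0,0,0],[0,0,0]], rot=[[0,0,0],[0,0,0],[0,0,0],[0,0,0],[0,0,0]])

```text
clock: 10.43
eef_pos: [547.8, 62.8, 52.0]
tcp_rot: [-3.141, -0.0, 0.052]
contact_force: [-4.0, 2.2, 14.3]
opening: 0.003
grasp_force: 7.1
```

>>> play_rows(dp=[[0,0,-0.2],[0,0,-0.5],[0,0,-1.0],[0,0,-1.7],[0,0,-2.0]], rot=[[0,0,0],[0,0,0],[0,0,0],[0,0,0],[0,0,0]])

```text
clock: 10.85
eef_pos: [549.0, 62.6, 134.2]
tcp_rot: [3.141, -0.003, 0.052]
contact_force: [1.4, -0.4, 0.4]
opening: -0.002
grasp_force: 0.0
```

```bash
python3 go.py -42 0 130
```

```text
t 10.85 pos [549.03  62.59 134.24] mod 0.9549957570963175 124.68971137285152 F [ 1.4  -0.38  0.43] open -0.0020821016802156163 target [512.05 -63.99 130.  ]
dp [-1.09  3.11  0.1 ] rot [ 0.   -0.03  0.04]
```

>>> play_rows(dp=[[-0.3,0.8,0],[-0.6,1.7,0],[-0.9,2.6,0],[-0.95,3.11,0],[-0.95,3.11,0]], rot=[[0,0,0],[0,0,0],[0,0,0],[0,0,0],[0,0,0]])

```text
clock: 11.27
eef_pos: [515.6, -66.9, 131.4]
tcp_rot: [3.14, -0.0, 0.05]
contact_force: [-0.3, -1.0, 0.9]
opening: 0.002
grasp_force: 0.0
```

```bash
python3 go.py -37 0 80
```

```text
t 11.2667 pos [515.58 -66.93 131.4 ] mod -38.614480029062115 -3.0999362094882894 F [-0.31 -1.01  0.89] open 0.002255310234269456 target [517.04 -63.76  80.  ]
dp [ 0.04 -0.08  1.28] rot [ 0.01 -0.    0.02]
```

>>> play_rows(dp=[[0.04,-0.04,0.3],[0.04,-0.04,0.7],[0.04,-0.04,1.1],[0.04,-0.04,1.28],[0.04,-0.04,1.28]], rot=[[0,0,0],[0,0,0],[0,0,0],[0,0,0],[0,0,0]])

```text
clock: 11.68
eef_pos: [516.7, -61.3, 78.5]
tcp_rot: [-3.141, 0.003, 0.052]
contact_force: [-0.8, 0.8, -0.1]
opening: -0.004
grasp_force: 0.0
```

```bash
python3 go.py -10 0 80
```

```text
t 11.6833 pos [516.68 -61.33  78.53] mod -37.24324459394765 2.4406349633025446 F [-0.78  0.83 -0.12] open -0.004027506819864737 target [544.01 -62.47  80.  ]
dp [ 0.68  0.06 -0.04] rot [-0.    0.03  0.05]
```

>>> play_rows(dp=[[0.12,0.03,-0.03],[0.24,0.03,-0.03],[0.36,0.03,-0.03],[0.46,0.03,-0.03],[0.54,0.03,-0.03]], rot=[[0,0,0],[0,0,0],[0,0,0],[0,0,0],[0,0,0]])

```text
clock: 12.1
eef_pos: [540.3, -61.9, 81.7]
tcp_rot: [3.141, -0.001, 0.052]
contact_force: [-2.0, -0.2, 0.6]
opening: -0.001
grasp_force: 1.0
```

>>> play_rows(dp=[[0.03,0,0],[0.06,0,0],[0.08,0,0],[0.08,0,0],[0.08,0,0]], rot=[[0,0,0],[0,0,0],[0,0,0],[0,0,0],[0,0,0]])

```text
clock: 12.52
eef_pos: [542.7, -61.7, 81.2]
tcp_rot: [-3.142, -0.0, 0.052]
contact_force: [-1.6, 0.1, 0.6]
opening: 0.0
grasp_force: 0.4
```

>>> play_rows(dp=[[0.02,0,0],[0.04,0,0],[0.06,0,0],[0.06,0,0],[0.06,0,0]], rot=[[0,0,0],[0,0,0],[0,0,0],[0,0,0],[0,0,0]])

```text
clock: 12.93
eef_pos: [545.1, -61.6, 81.2]
tcp_rot: [-3.142, -0.0, 0.052]
contact_force: [-1.0, 0.3, 0.9]
opening: -0.001
grasp_force: 0.7
```

>>> play_rows(dp=[[0.02,0,0],[0.04,0,0],[0.04,0,0]], rot=[[0,0,0],[0,0,0],[0,0,0]])

```text
clock: 13.18
eef_pos: [546.7, -61.5, 81.1]
tcp_rot: [3.142, 0.0, 0.052]
contact_force: [-3.2, -1.0, 0.6]
opening: -0.002
grasp_force: 0.7
```

>>> play_rows(dp=[[0.02,0,0],[0.03,0,0],[0.03,0,0]], rot=[[0,0,0],[0,0,0],[0,0,0]])

```text
clock: 13.43
eef_pos: [547.6, -61.4, 81.1]
tcp_rot: [-3.142, 0.001, 0.052]
contact_force: [-2.7, -0.5, 1.4]
opening: 0.001
grasp_force: 1.5
```

>>> play_rows(dp=[[0.02,0,0],[0.03,0,0],[0.03,0,0]], rot=[[0,0,0],[0,0,0],[0,0,0]])

```text
clock: 13.68
eef_pos: [547.7, -61.4, 81.0]
tcp_rot: [-3.141, 0.003, 0.052]
contact_force: [-6.9, -0.2, 4.9]
opening: 0.0
grasp_force: 3.4
```

The stop is reached. The two contact positions imply a tip half-width of 10.9 mm, against the 11 mm given. I give one last nudge, back off and rise clear.

>>> play_rows(dp=[[0.02,0,0],[0.02,0,0],[-0.1,0,0],[-0.3,0,0],[-0.3,0,-0.3]], rot=[[0,0,0],[0,0,0],[0,0,0],[0,0,0],[0,0,0]])

```text
clock: 14.1
eef_pos: [534.4, -61.7, 91.7]
tcp_rot: [-3.141, 0.004, 0.052]
contact_force: [-0.6, -0.4, 0.7]
opening: 0.005
grasp_force: 0.0
```

>>> play_rows(dp=[[0,0,-1.0],[0,0,-2.0],[-0.8,0,-2.5],[-1.6,0,-3.0],[-2.4,0,-3.0]], rot=[[0,0,0],[0,0,0],[0,0,0],[0,0,0],[0,0,0]])

```text
clock: 14.52
eef_pos: [442.8, -67.3, 217.7]
tcp_rot: [3.14, -0.008, 0.052]
contact_force: [0.7, 0.1, 0.7]
opening: 0.0
grasp_force: 0.0
```

>>> play_rows(dp=[[-0.8,0,0],[-1.6,0,0],[-1.6,0,0],[-1.6,0,0],[-1.6,0,0]], rot=[[0,0,0],[0,0,0],[0,0,0],[0,0,0],[0,0,0]])

```text
clock: 14.93
eef_pos: [378.5, -70.5, 214.3]
tcp_rot: [3.141, -0.003, 0.052]
contact_force: [0.2, 0.8, -0.3]
opening: 0.003
grasp_force: 0.0
```

```bash
python3 go.py 0 0 200
python3 - <<'E'
from h import *
from rig import optics
S=optics.grab_frame("scene");T=optics.grab_frame("top")
for f,u in((S,(296,203)),(T,(333,206))):
    b=blob(f,u,'orange');print(b, b and onz(f,b[0],89))
for c,u in(('red',(330,184)),('blue',(258,222))): print(c,blob(S,u,c))
cv2.imwrite("pics/end.png",S["color"][:,:,::-1])
E
```

```text
t 14.9333 pos [378.51 -70.51 214.28] mod -175.69740038296595 -0.17064899874526596 F [ 0.22  0.78 -0.34] open 0.003001301134182106 target [554. -62. 200.]
dp [4.39 0.02 0.37] rot [ 0.01 -0.03  0.04]
(array([296.40384615, 203.23076923]), array([293, 199,   8,   9,  52], dtype=int32)) [573.40736675 -65.40975394  89.        ]
(array([332.44444444, 203.33333333]), array([329, 201,   8,   6,  36], dtype=int32)) [568.90765822 -61.1831653   89.        ]
red (array([328.08064516, 185.83870968]), array([323, 183,  11,   7,  62], dtype=int32))
blue (array([257.58666667, 224.41333333]), array([252, 221,  12,   8,  75], dtype=int32))
```

View pics/end.png

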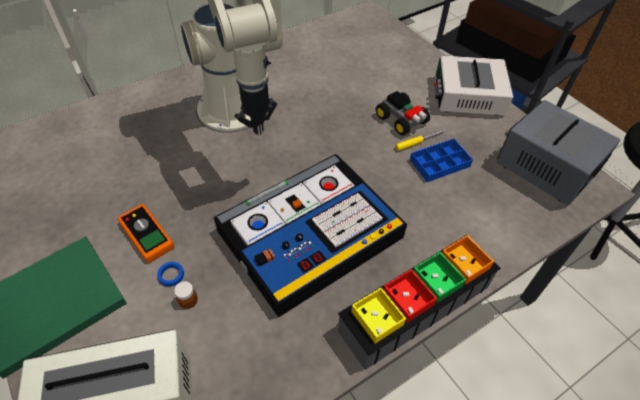

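The arm is clear of the trainer. The knob is at RUN (296,203), both keys are up at unchanged pixels, and nothing loose has moved.

```bash
python3 -c "
from rig import r
print(r.sign_off())"
```

```text
the job is handed in; nothing more can be done
None
```

The job is handed in at about 15 s: the switch went to STOP, the red key was held fully down for about 2.5 s and released, the switch is back at RUN, contact-force readings stayed near 15 N, and the arm is clear of the trainer; the hand-in returned no verdict.

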